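# Set out a trolley-building kit beside the roller lane

### The arm

A 6-joint arm with a two-finger parallel gripper is mounted at the origin on the work surface. World frame = base frame: x ahead of the robot, y to its left, z up, the work surface at z = 0. Lengths are in m, angles in rad, forces in N, time in s.
With the tool pointing down it reaches from about 0.3 to 0.85 m from the base axis. Payload 4.2 kg.
Tool frame: the origin (TCP) lies on the centre line of the jaws, within the pads' length; the fingertips stand 11 mm ahead of it and the grasp point (between the pads) lies 8 mm behind it; z points along the fingers, y is the direction in which the jaws open and shut (so a half turn about z gives the same grasp; the last joint's range is limited). The gripper opens to 91 mm and grips with 3 to 60 N. Pads are 32 mm wide; open, the fingers measure 118 mm over their backs; the gripper's body (76 mm by 178 mm) begins 60 mm behind the grasp point.
Start: joints at [-1.236, 0.32, 1.565, -0, 1.257, -0.02], TCP at [0.2, -0.539, 0.202] pointing down, gripper open.
Joint ranges: [-3.11, 3.11], [-0.84, 2.01], [0.21, 2.61], [-1.34, 4.49], [0.05, 2.63], [-2.56, 2.56]. Speed limits (rad/s): [2.57, 2.57, 3.14, 3.14, 3.14, 3.14].

### API

Orientations are given as a unit quaternion [w, x, y, z].
In Python, from station import ctrl gives the robot as it stands.
- The arm moves only by the shell command python3 -m inch 'ROWS' [FORCE]. ROWS is JSON, a list of rows, each a list of 3 entries, a list of its own where there are three numbers: the opening in per cent of the stroke, from 0 (shut) to 100 (fully open), then the shift along the world's x, y, z in m, then the turn about the world's z in rad. In form: [[jaw, [x, y, z], yaw], ...]. A call has 1 to 20 rows; each row is the pose to reach, as a shift and turn from the pose commanded when the call began; what a row does not reach only later rows make up. A row lasts 1/12 s, in which the tool goes at most 41.7 mm and 7.16 degrees, less where a joint would pass 70% of its speed; a pose out of reach is approached as far as the arm can. A call with a gripper value outside its range is refused whole. The fingers move at their own pace and stop on an object; FORCE is the grip in N (left out, the last holds). Time passes only in rows, so rows that repeat a pose let the fingers close. It gives the time, the measured TCP pose, the force and the opening at its end, in the units of the state.
- ctrl.read_state(): the state, without advancing time (a new reading comes with each control period).
- ctrl.camera(name): name is "side" or "top"; returns a dict with "image" (480x640x3 uint8, red, green, blue), "depth" (480x640 float32, m along the optical axis (not along the pixel's ray), 0 where there is no reading), "intrinsics" (3x3 intrinsics, pixels), "position" and "orientation" of the camera in the world. Camera axes: x right, y up, looking along -z (the intrinsics and any distortion apply to the point x, -y, -z); pixel columns grow to the right and rows downward; lengths in m; the calibration is good to about 2 mm. A picture is of the moment at which its call begins.
- ctrl.sign_off(): hands the job in, once; it reports no verdict.
Trained networks look in the newest picture that a camera, given by its name, has taken for a name from the list of things; names that differ only in an ending like _2 or _b are one class to them, and where a whole thing is asked for, a point or a joint stands for the part that bears it (a point fixed in the world has none). Each returns a list of dicts, best first, with "confidence" (0 to 1); they miss things now and then, are a little off and sometimes report something else, mostly with a low value. They report only what shows in the picture. A call takes as long as a camera call.
- ctrl.search_frame(label, camera): "point" ([x, y, z] in m, in the coordinates of the camera as it stood for that picture, good to about 4 mm: the middle of the surface that is visible of it).
- ctrl.cut_out(label, camera): "region" (480x640 bool, what is visible of it).
- ctrl.landmark_of(label, camera): "point" ([x, y, z] in m, in the coordinates of the camera as it stood for that picture, good to about 4 mm: a listed point, or the origin of a listed thing).
The state is a dict: "t": time; "q": joint angles; "qd": joint speeds; "joint_efforts": joint torques, N m; "tcp_pos": TCP position; "orientation": TCP orientation; "force": force on the tool from outside, world axes, zero at the start; "ft_torque": the same for the moment, N m; "finger_gap": opening from 0.0 (shut) to 1.0 (fully open).
Only numpy, scipy, OpenCV 4.12 (cv2) and the standard library are available. Lean on these libraries where they do the work, as an engineer would, in place of code of your own. Each camera call takes 0.05 s, during which the arm holds its last target.

### The job

Roll the cardboard carton along the free rollers until it is against the end stop and lift it off only there; then set it on the plywood board to the left of the blue bin (left, right and in front as seen from the robot), long side front to back, level with and square to the bin, about 90 mm clear of it. Stand the levelling foot upright midway between carton and bin, lay the pipe piece crosswise in front of the foot, centred on it with about 30 mm between them, and lay the T-shaped joint flat on the middle of the carton's lid. Leave the L-shaped joint, the hammer and the can where they are, and let everything rest on its own.

Things in the scene. Friction and masses are not known exactly. Their poses are not given: they have to be found in the camera images.
- carton: Closed rigid cardboard carton, 90 (x) x 60 (y) x 55 (z) mm, 0.2 to 0.45 kg, a strip of tape along its lid. Origin: centre of its underside, z up. Starts on the rollers, long side along the lane, 100 to 180 mm short of the end stop.
- lane: Fixed level roller lane, 335 (x) x 114 (y) mm: 13 free grey rollers between lower aluminium rails. Origin: its centre at table height; roller tops at z = 50 mm. Black end stop at the -x end (towards the robot): inner face x = -155 mm, top z = 76 mm; a carton against it has its origin at (-110, 0, 50) mm. Stands on the left or the right side of the table.
- board: Plywood board fixed on the table on the side away from the lane, 250 (x) x 280 (y) x 12 (z) mm. Origin: centre of its underside; top face at z = 12 mm. Carton, foot and pipe go on it.
- bin: Blue open bin with bolts in it, fixed on the board, 94 (x) x 84 (y) x 50 (z) mm over the rim, body 90 x 80. Origin: centre of its underside, on the board's top. Its +y is left, its -x in front (towards the robot). Places of the kit's origins in its frame, mm: carton (0, 160), long side along x; foot (0, 85); pipe (-70, 85), long side along y.
- tee: Black T-shaped pipe joint lying flat, 30 mm high, 0.16 kg: a barrel 60 mm long (along y), 28 mm wide, its axis at x = -12 mm; from its middle a stub 30 mm wide runs to x = +38 mm. Origin: underside, on the stub's middle line, near the centre of mass, z up; it goes over the lid's middle, turned any way. Grip over the barrel's ends or across the stub.
- foot: Levelling foot standing upright: black round base 44 mm across, 14 mm high in all, a steel stem 16 mm across up to 35 mm and on it a square steel adjusting head, 18 mm across its flats (along x and y), from 35 to 75 mm. 0.12 kg. Origin: centre of its underside, z up.
- pipe: Short piece of ivory pipe, 28 mm across and 110 mm long (along x), lying on two black square collars (34 mm square, 14 mm long, centred 48 mm either side of the middle), which stop it from rolling. 0.14 kg. Origin: under the middle, at the collars' underside; the pipe's axis is 17 mm above it.
- elbow: Bystander: black L-shaped pipe joint lying flat, like the T but with its stub at one end of the barrel. Origin: on the underside, near its middle. Not to be moved.
- hammer: Bystander: hammer lying on the table beyond the kit. Not to be moved.
- can: Bystander: plain metal can, 52 mm across and 100 mm high, beyond the kit. Origin: centre of its underside. Not to be moved.

How it is judged:
On the way:
1. the carton stands on the rollers against the end stop (x of carton in the frame of lane between -0.118 and -0.104 m and y of carton in the frame of lane between -0.03 and 0.03 m and z of carton in the frame of lane between 0.045 and 0.055 m), for 0.2 s.
At the end, for the whole second after the job is handed in: From the bin: carton 145-175 left, foot 67-103, both level within 15; pipe 60-110 left, 45-95 in front. Foot 57-95 from carton, 53-90 from pipe (centres, mm). T flat on the lid within 15 mm of its middle. Carton and pipe square within 0.2 rad, all upright, on the board, at rest (y of carton in the frame of bin between 0.145 and 0.175 m and x of carton in the frame of bin between -0.015 and 0.015 m and z of carton in the frame of bin between -0.004 and 0.004 m and angle between the x axis of carton and the x axis of bin, either way round below 0.2 rad and angle between each of carton, foot, tee, pipe's own z axis and vertical below 0.1 rad and y of foot in the frame of bin between 0.067 and 0.103 m and horizontal distance between foot and carton between 0.057 and 0.095 m and x of foot in the frame of bin between -0.015 and 0.015 m and z of foot in the frame of bin between -0.004 and 0.004 m and z of tee in the frame of carton between 0.051 and 0.059 m and horizontal distance between tee and carton below 0.015 m and angle between the x axis of pipe and the y axis of bin, either way round below 0.2 rad and z of pipe in the frame of bin between -0.004 and 0.004 m and horizontal distance between pipe and foot between 0.053 and 0.09 m and x of pipe in the frame of bin between -0.095 and -0.045 m and y of pipe in the frame of bin between 0.06 and 0.11 m and linear speed of each of carton, tee, foot, pipe below 0.02 m/s); the robot touches nothing.
It fails at once if the carton is lifted off the rollers away from the end stop (x of carton in the frame of lane between -0.06 and 0.17 m and y of carton in the frame of lane between -0.04 and 0.04 m and z of carton in the frame of lane between 0.065 and 0.11 m).
It fails at once if the L-shaped joint is moved by more than 15 mm (distance of elbow from where it was at the start of the episode above 0.015 m).
It fails at once if the hammer is moved by more than 15 mm (distance of hammer from where it was at the start of the episode above 0.015 m).
It fails at once if the can is moved by more than 15 mm (distance of can from where it was at the start of the episode above 0.015 m).
It also fails if it takes over 120 s, if anything falls off the work surface, if the arm or the gripper's body presses on something with over 40 N, if the wrist force passes 120 N, or if a joint passes its speed limit or range.

## Working session

There is one attempt and no reset: what is moved stays moved. The work goes in short steps, Python scripts to look and compute and a shell command to move; the robot and the scene stay as the last step left them, time stands still between calls to the robot, and variables do not carry over. Pictures are saved under pics/ and viewed, and the job is handed in when it is done.

```bash
ls; mkdir -p pics; python3 - <<'E'
from station import ctrl
import cv2
s=ctrl.read_state();print(s)
for n in ("side","top"):
    c=ctrl.camera(n);print(n,c["position"],c["orientation"],c["intrinsics"])
    cv2.imwrite(f"pics/{n}0.png",c["image"][:,:,::-1])
E
```

```text
pics
{'t': 0.0, 'q': array([-1.23599186e+00,  3.20282236e-01,  1.56566804e+00, -2.15649764e-06,
        1.25737737e+00, -2.00008088e-02]), 'qd': array([ 8.29109592e-04,  5.30045325e-05,  1.32006778e-03, -3.68415447e-04,
       -1.60188626e-03, -2.68707798e-04]), 'joint_efforts': array([-3.99946275e-04, -4.12458587e+01, -2.31972224e+01,  7.26727070e-02,
        4.56352439e-02, -1.39489180e-04]), 'tcp_pos': array([ 0.19958864, -0.53869586,  0.20073011]), 'orientation': array([-8.56607116e-04,  9.84304949e-01,  1.76473838e-01, -1.36994442e-04]), 'force': array([-0.36268904,  0.69814253,  0.17793296]), 'ft_torque': array([-0.0050175 , -0.02253157, -0.01934973]), 'finger_gap': 0.9955653881840969}
side [ 0.41363999 -0.86367044  0.56410622] [ 0.86402744  0.49175477 -0.06013871 -0.08953864] [[456.53235568   0.         317.33718   ]
 [  0.         456.53235568 244.22291468]
 [  0.           0.           1.        ]]
top [ 0.41518259 -0.04264667  1.080098  ] [-0.70384168 -0.07142159  0.05519252  0.70459891] [[484.44194536   0.         318.99405236]
 [  0.         484.44194536 235.65891202]
 [  0.           0.           1.        ]]
```

View pics/side0.png

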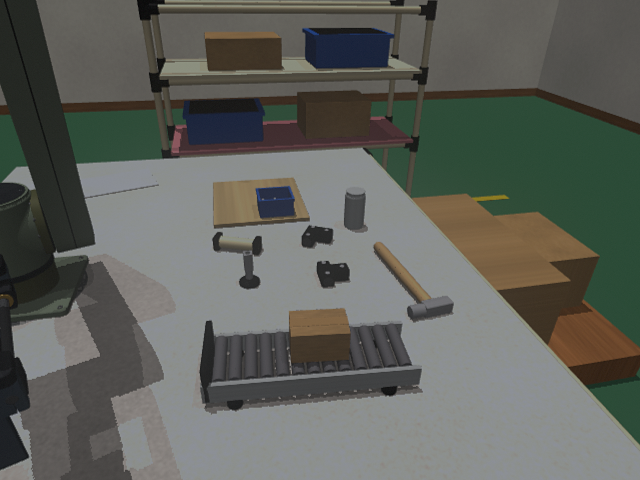

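View pics/top0.png

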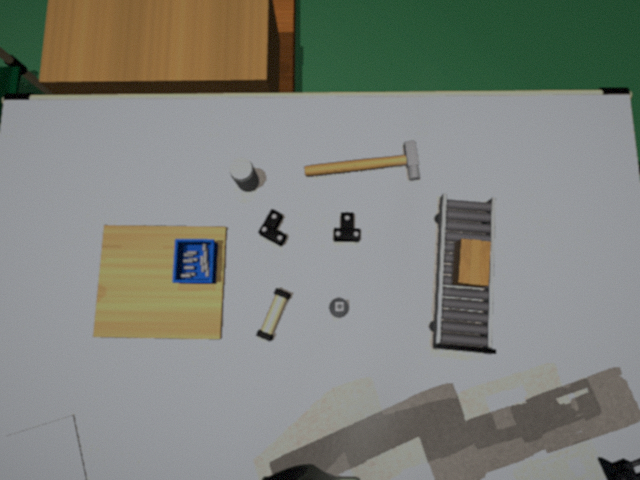

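```bash
cat > h.py <<'E'
from station import ctrl
import numpy as np, cv2
from scipy.spatial.transform import Rotation as R
def rot(c):
    w,x,y,z=c["orientation"]; return R.from_quat([x,y,z,w]).as_matrix()
def toworld(c,p): return rot(c)@np.asarray(p)+c["position"]
def cloud(c):
    K=c["intrinsics"];d=c["depth"];v,u=np.mgrid[:480,:640]
    P=np.stack([(u-K[0,2])/K[0,0]*d,-(v-K[1,2])/K[1,1]*d,-d],-1)
    W=P@rot(c).T+c["position"]; W[d<=0]=np.nan; return W
def proj(c,W):
    p=(np.atleast_2d(W)-c["position"])@rot(c);K=c["intrinsics"]
    return np.c_[K[0,2]+K[0,0]*p[:,0]/-p[:,2],K[1,2]+K[1,1]*p[:,1]/p[:,2]]
def yaw():
    w,x,y,z=ctrl.read_state()["orientation"];m=R.from_quat([x,y,z,w]).as_matrix()
    return np.arctan2(m[1,1],m[0,1]) # direction of jaw axis
E
python3 - <<'E'
from h import *
np.set_printoptions(precision=4,suppress=True)
print("jawyaw",yaw())
for n in("top","side"):
    c=ctrl.camera(n)
    for l in "carton lane board bin tee foot pipe elbow hammer can".split():
        o=ctrl.landmark_of(l,n);print(n,l,[(toworld(c,a["point"]),round(a["confidence"],2)) for a in o[:2]])
E
```

```text
jawyaw -1.2159838563314156
top carton [(array([ 0.5381, -0.3325,  0.0498]), 0.76)]
top lane [(array([ 0.5266, -0.3295,  0.002 ]), 0.81), (array([0.7377, 0.1435, 0.002 ]), 0.3)]
top board [(array([0.5094, 0.3373, 0.0035]), 0.78)]
top bin [(array([0.5473, 0.2482, 0.0121]), 0.68)]
top tee [(array([ 0.6215, -0.0792,  0.0013]), 0.64)]
top foot [(array([ 0.4531, -0.0599,  0.003 ]), 0.56)]
top pipe [(array([0.4324, 0.0828, 0.0032]), 0.59)]
top elbow [(array([0.6182, 0.0783, 0.0015]), 0.72)]
top hammer [(array([ 0.7745, -0.1119, -0.0008]), 0.94)]
top can [(array([0.7357, 0.1445, 0.0011]), 0.94)]
side carton [(array([ 0.5388, -0.3304,  0.0504]), 0.56)]
side lane [(array([ 0.5271, -0.3326, -0.0023]), 0.88)]
side board [(array([0.512, 0.337, 0.002]), 0.95)]
side bin [(array([0.5515, 0.2505, 0.0075]), 0.9)]
side tee [(array([ 0.6206, -0.0803, -0.0009]), 0.86)]
side foot [(array([ 0.4519, -0.059 , -0.    ]), 0.63)]
side pipe [(array([ 0.4325,  0.0813, -0.0004]), 0.73)]
side elbow [(array([ 0.6229,  0.0809, -0.0024]), 0.84), (array([0.4313, 0.0798, 0.0014]), 0.47)]
side hammer [(array([ 0.776 , -0.1166,  0.0015]), 0.78)]
side can []
```

Side view: lane at (310,360) with the carton at (320,335), foot at (249,270), pipe at (238,244), tee at (333,272), elbow at (318,236), board and bin at (260,200). Top view: the end stop is at the lower end (465,348) and the carton at (474,262). The landmarks from both views agree. Next I'll get the yaws.

```bash
python3 - <<'E'
from h import *
np.set_printoptions(precision=4,suppress=True)
band=dict(carton=(.09,.12),bin=(.05,.075),foot=(.066,.085),tee=(.015,.04),pipe=(.02,.045),board=(.006,.018),lane=(.03,.056),elbow=(.015,.04))
for n in("top","side"):
    c=ctrl.camera(n);W=cloud(c)
    for l,(a,b) in band.items():
        o=ctrl.cut_out(l,n)
        if not o: print(n,l,"none");continue
        P=W[o[0]["region"]];P=P[np.isfinite(P[:,0])]
        z=np.percentile(P[:,2],[2,50,98])
        Q=P[(P[:,2]>a)&(P[:,2]<b)]
        if len(Q)<4: print(n,l,z,len(Q));continue
        (cx,cy),(w,h),an=cv2.minAreaRect((Q[:,:2]*1000).astype(np.float32))
        print(n,l,"z",z,"N",len(Q),"c",round(cx),round(cy),"wh",round(w),round(h),"ang",round(an,1))
E
python3 - <<'E'
from h import *
c=ctrl.camera("top");im=c["image"][:,:,::-1].copy()
x=cv2.resize(im[190:360,220:510],None,fx=2.7,fy=2.7,interpolation=cv2.INTER_CUBIC);cv2.imwrite("pics/z1.png",x)
c=ctrl.camera("side");im=c["image"][:,:,::-1].copy()
x=cv2.resize(im[170:420,190:450],None,fx=2.3,fy=2.3,interpolation=cv2.INTER_CUBIC);cv2.imwrite("pics/z2.png",x)
E
```

```text
top carton z [0.0603 0.1055 0.1096] N 1419 c 538 -332 wh 61 91 ang 83.1
top bin z [0.0137 0.0327 0.066 ] N 584 c 547 251 wh 86 93 ang 89.9
top foot z [0.0055 0.0126 0.0797] N 74 c 450 -61 wh 17 16 ang 89.7
top tee none
top pipe z [0.0031 0.031  0.0377] N 682 c 435 81 wh 34 107 ang 66.9
top board z [0.0088 0.0132 0.0174] N 12027 c 510 336 wh 282 250 ang 89.1
top lane z [-0.0005  0.0477  0.0767] N 5627 c 526 -331 wh 116 335 ang 85.0
top elbow z [0.0101 0.0304 0.0351] N 578 c 627 79 wh 61 64 ang 61.6
side carton z [0.0534 0.1023 0.1056] N 1853 c 539 -335 wh 63 90 ang 83.3
side bin z [0.0104 0.0415 0.0617] N 359 c 548 248 wh 92 94 ang 88.9
side foot z [-0.0018  0.0141  0.0747] N 58 c 451 -63 wh 17 18 ang 8.2
side tee z [-0.0011  0.0255  0.0306] N 486 c 629 -82 wh 63 64 ang 89.3
side pipe z [0.0023 0.0236 0.0337] N 405 c 436 78 wh 36 110 ang 68.3
side board z [0.0012 0.0105 0.013 ] N 2714 c 510 331 wh 285 250 ang 89.7
side lane z [-0.0007  0.0445  0.0746] N 8496 c 526 -334 wh 117 335 ang 85.1
side elbow z [-0.0004  0.024   0.0303] N 351 c 627 74 wh 65 63 ang 59.6
```

View pics/z1.png

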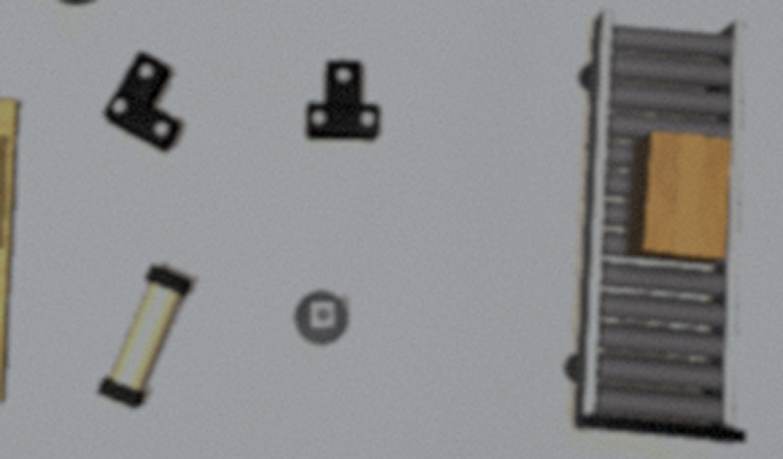

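View pics/z2.png

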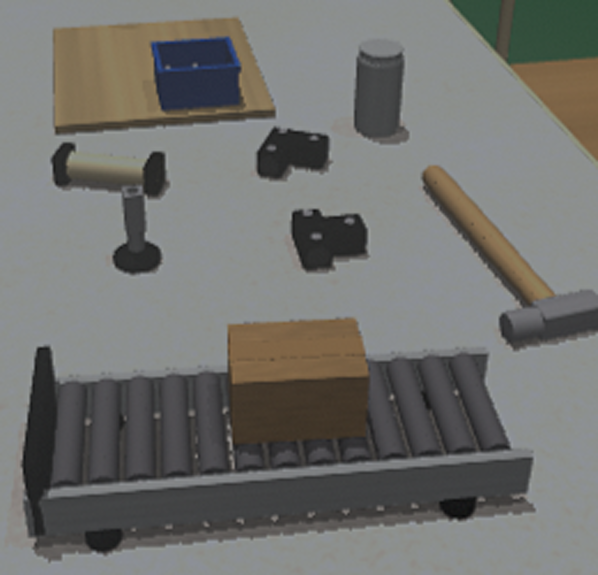

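```bash
python3 -m inch '[[100,[0.06,0.03,0],-0.1],[100,[0.12,0.07,0],-0.2],[100,[0.16,0.1,0],-0.3],[100,[0.2,0.12,0],-0.4],[100,[0.24,0.145,0],-0.459],[100,[0.28,0.17,0],-0.459],[100,[0.31,0.19,0],-0.459],[100,[0.338,0.206,0],-0.459],[100,[0.338,0.206,0],-0.459],[100,[0.338,0.206,0],-0.459],[100,[0.338,0.206,0],-0.459],[100,[0.338,0.206,-0.04],-0.459],[100,[0.338,0.206,-0.04],-0.459]]' 15
python3 - <<'E'
from h import *
c=ctrl.camera("side");cv2.imwrite("pics/s1.png",c["image"][:,:,::-1]);s=ctrl.read_state();print(s["tcp_pos"],np.degrees(yaw()),s["q"])
E
```

```text
t: 3.28
tcp_pos: [0.5341, -0.331, 0.1556]
orientation: [-0.003, 0.999, -0.052, -0.005]
force: [-0.7, 0.4, -1.9]
finger_gap: 1.001
[ 0.53475925 -0.33187911  0.1580611 ] -95.97554588197306 [-5.73411923e-01  4.37983175e-01  1.49189213e+00 -5.78079412e-04
  1.22110410e+00  1.10186176e+00]
```

View pics/s1.png

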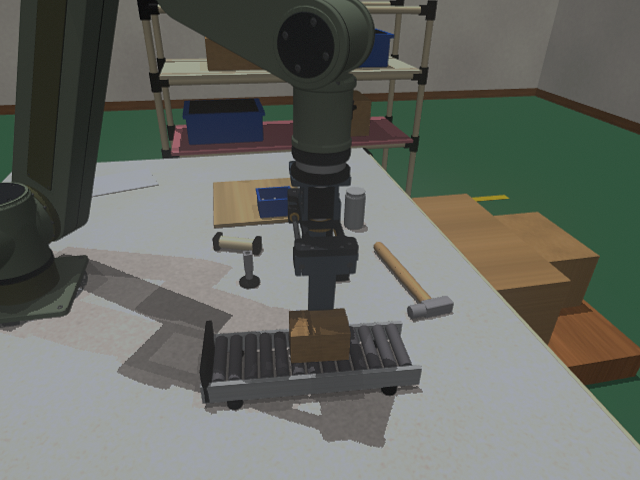

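The gripper is centred above the carton at (320,290), with no contact. Next: go down and close.

```bash
python3 -m inch '[[100,[0.002,0,-0.03],0],[100,[0.002,0,-0.06],0],[100,[0.002,0,-0.085],0],[100,[0.002,0,-0.085],0],[100,[0.002,0,-0.085],0]]' 12; python3 -m inch '[[55,[0,0,0],0],[55,[0,0,0],0],[55,[0,0,0],0],[55,[0,0,0],0],[55,[0,0,0],0],[55,[0,0,0],0]]' 12
python3 - <<'E'
from h import *
c=ctrl.camera("side");cv2.imwrite("pics/s2.png",c["image"][:,:,::-1]);s=ctrl.read_state();print(s["tcp_pos"],np.degrees(yaw()),s["finger_gap"])
E
```

```text
t: 3.75
tcp_pos: [0.5391, -0.3339, 0.0771]
orientation: [-0.0, 0.999, -0.053, -0.001]
force: [-0.1, -2.0, 0.3]
finger_gap: 0.999
t: 4.25
tcp_pos: [0.5402, -0.3333, 0.0775]
orientation: [0.0, 0.999, -0.052, 0.001]
force: [-1.0, 0.8, 4.0]
finger_gap: 0.656
[ 0.54016628 -0.33330414  0.07752135] -95.96527764849391 0.6579043246348445
```

View pics/s2.png

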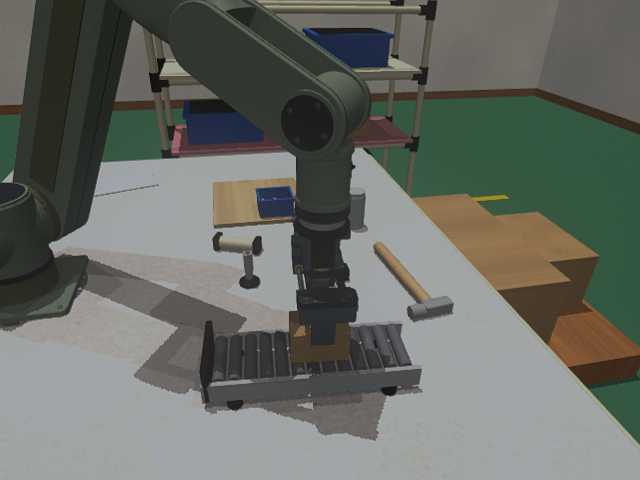

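The carton is held: gap 59.8 mm, pads around it at (320,335). Rolling it towards the stop.

```bash
python3 -m inch '[[55,[-0.005,0.0005,0],0],[55,[-0.015,0.0013,0],0],[55,[-0.03,0.0026,0],0],[55,[-0.045,0.004,0],0.005],[55,[-0.06,0.0053,0],0.01],[55,[-0.075,0.0066,0],0.015],[55,[-0.09,0.0079,0],0.015],[55,[-0.1,0.0088,0],0.015],[55,[-0.108,0.0095,0],0.015],[55,[-0.113,0.01,0],0.015],[55,[-0.116,0.0102,0],0.015],[55,[-0.116,0.0102,0],0.015]]'
python3 -m inch '[[55,[-0.002,0,0],0],[55,[-0.004,0,0],0],[55,[-0.006,0,0],0],[55,[-0.007,0,0],0],[55,[-0.008,0,0],0],[55,[-0.008,0,0],0]]'
python3 - <<'E'
from h import *
c=ctrl.camera("side");cv2.imwrite("pics/s3.png",c["image"][:,:,::-1]);s=ctrl.read_state();print(s["tcp_pos"],np.degrees(yaw()),s["finger_gap"],s["force"])
L=np.array([.526,-.332]);a=np.radians(-5)
for n in("side","top"):
    c=ctrl.camera(n)
    for l in("carton","lane"):
        for o in ctrl.landmark_of(l,n)[:1]:
            p=toworld(c,o["point"]);d=p[:2]-L;print(n,l,p,o["confidence"],d[0]*np.cos(a)+d[1]*np.sin(a),-d[0]*np.sin(a)+d[1]*np.cos(a))
E
```

```text
t: 5.3
tcp_pos: [0.4228, -0.323, 0.0775]
orientation: [0.0, 0.999, -0.045, 0.0]
force: [-0.3, 1.2, 7.0]
finger_gap: 0.658
t: 5.8
tcp_pos: [0.4174, -0.3225, 0.0775]
orientation: [-0.0, 0.999, -0.045, 0.002]
force: [5.5, 3.7, 4.6]
finger_gap: 0.655
[ 0.41743028 -0.32249952  0.0775265 ] -95.20567969806575 0.6549522337476961 [5.15327074 3.23290658 4.87792123]
side carton [ 0.4148131  -0.31940571  0.05080726] 0.84 -0.11186146088145763 0.0028557881395322744
side lane [ 4.49648934e-01 -5.70272773e-02 -2.10016816e-04] 0.67 -0.10002597887494433 0.2672719346524944
top lane [ 0.5277383  -0.32926444  0.00197992] 0.87 0.0014932628539215498 0.0028766551153947234
```

View pics/s3.png

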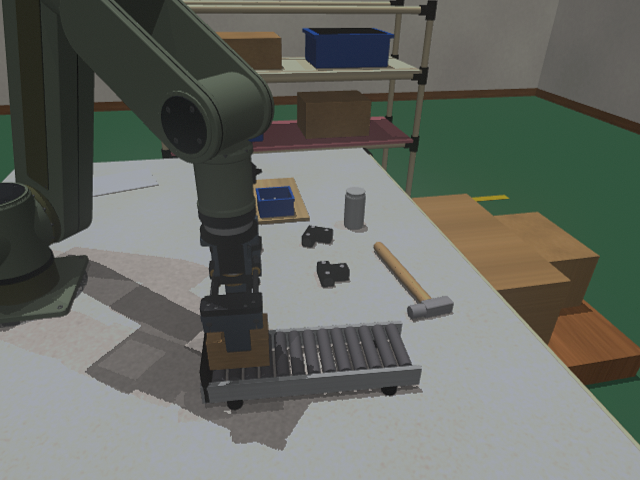

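The carton is against the stop: the arm stalls there with about 5 N along x, and carton x in the lane is about -0.111. I'll dwell, firm up the grip and lift straight up.

```bash
python3 -m inch '[[55,[0,0,0],0],[55,[0,0,0],0],[55,[0,0,0],0],[50,[0.003,0,0],0],[50,[0.003,0,0],0],[50,[0.003,0,0.01],0],[50,[0.003,0,0.03],0],[50,[0.003,0,0.06],0],[50,[0.003,0,0.09],0],[50,[0.003,0,0.12],0],[50,[0.003,0,0.14],0],[50,[0.003,0,0.15],0],[50,[0.003,0,0.15],0]]' 28
python3 - <<'E'
from h import *
s=ctrl.read_state();print(s["tcp_pos"],np.degrees(yaw()),s["finger_gap"],s["force"],s["q"])
E
```

```text
t: 7.23
tcp_pos: [0.4188, -0.3235, 0.2282]
orientation: [0.001, 0.999, -0.045, 0.001]
force: [-0.9, -0.4, -4.3]
finger_gap: 0.656
[ 0.41880218 -0.32350914  0.22820145] -95.11915628129141 0.6563880175525435 [-0.85300347 -0.44241179 -4.33826027] [-6.79136547e-01  2.29354699e-01  1.62368224e+00 -5.05471784e-04
  1.28553418e+00  9.81145089e-01]
```

```bash
python3 -m inch '[[50,[0.003,0.02,0],0],[50,[0.008,0.045,0],0.01],[50,[0.013,0.075,0],0.01],[50,[0.019,0.105,0],0.01],[50,[0.025,0.14,0],0.02],[50,[0.031,0.175,0],0.02],[50,[0.038,0.21,0],0.02],[50,[0.044,0.245,0],0.03],[50,[0.05,0.28,0],0.03],[50,[0.057,0.315,0],0.04],[50,[0.063,0.35,0],0.04],[50,[0.069,0.385,0],0.05],[50,[0.076,0.42,0],0.05],[50,[0.082,0.455,0],0.06],[50,[0.088,0.49,0],0.06],[50,[0.095,0.525,0],0.07],[50,[0.1,0.555,0],0.075],[50,[0.105,0.58,0],0.079],[50,[0.108,0.6,0],0.079],[50,[0.11,0.61,0],0.079]]'
python3 -m inch '[[50,[0.004,0.02,0],0],[50,[0.01,0.05,0],0],[50,[0.015,0.08,0],0],[50,[0.019,0.105,-0.02],0],[50,[0.022,0.118,-0.05],0],[50,[0.022,0.122,-0.08],0],[50,[0.022,0.122,-0.1],0],[50,[0.022,0.122,-0.11],0],[50,[0.022,0.122,-0.11],0],[50,[0.022,0.122,-0.11],0]]'
python3 - <<'E'
from h import *
np.set_printoptions(precision=4,suppress=True)
s=ctrl.read_state();print(s["tcp_pos"],np.degrees(yaw()),s["finger_gap"],s["force"],s["q"])
for n in("side","top"):
    c=ctrl.camera(n);cv2.imwrite(f"pics/{n}4.png",c["image"][:,:,::-1])
    for l in("carton","bin","board"):
        for o in ctrl.landmark_of(l,n)[:1]: print(n,l,toworld(c,o["point"]),o["confidence"])
E
```

```text
t: 8.9
tcp_pos: [0.5276, 0.2888, 0.2233]
orientation: [0.001, 1.0, -0.004, -0.002]
force: [0.3, 0.2, -3.3]
finger_gap: 0.657
t: 9.73
tcp_pos: [0.5508, 0.4082, 0.1161]
orientation: [0.001, 1.0, -0.005, -0.0]
force: [0.8, 0.1, -2.8]
finger_gap: 0.655
[0.5508 0.4082 0.1161] -90.61944244280846 0.6551258506233185 [ 0.8026  0.0755 -2.818 ] [ 0.6211  0.55    1.4076 -0.0004  1.1854  2.2029]
side carton [0.5493 0.4126 0.0891] 0.89
side bin [0.5518 0.2529 0.0092] 0.84
side board [ 0.5124  0.3368 -0.0013] 0.79
top carton [0.5489 0.4087 0.0913] 0.59
top bin [0.5495 0.2489 0.0139] 0.57
top board [0.5094 0.3396 0.0025] 0.7
```

View pics/side4.png

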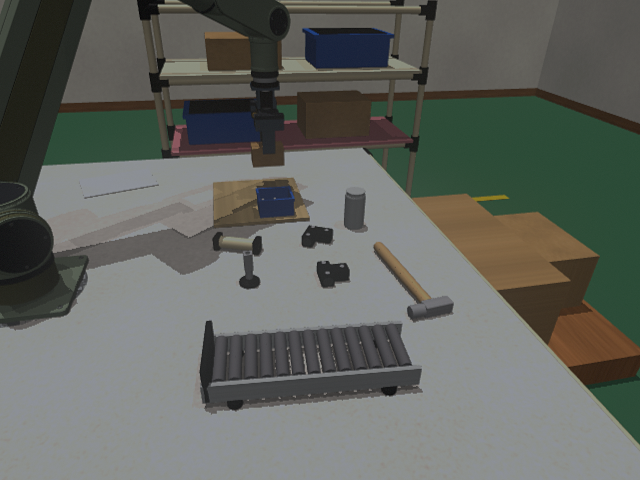

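View pics/top4.png

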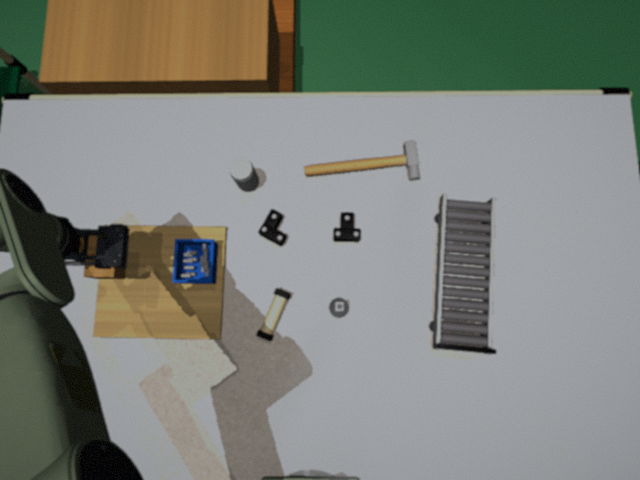

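The carton hangs at (268,153) in the side view, and both views put it 160 mm left of the bin. Its underside is at about 0.089, so it needs to go down 77 mm.

```bash
python3 -m inch '[[50,[0,0.001,-0.02],0],[50,[0,0.001,-0.04],0],[50,[0,0.001,-0.06],0],[50,[0,0.001,-0.07],0],[50,[0,0.001,-0.074],0],[50,[0,0.001,-0.076],0],[50,[0,0.001,-0.076],0],[50,[0,0.001,-0.076],0]]'
```

```text
t: 10.8
tcp_pos: [0.5516, 0.4106, 0.0419]
orientation: [-0.001, 1.0, -0.005, 0.001]
force: [0.4, 0.9, -3.2]
finger_gap: 0.653
```

```bash
python3 -m inch '[[50,[0,-0.001,-0.001],0],[50,[0,-0.001,-0.002],0],[50,[0,-0.001,-0.003],0],[50,[0,-0.001,-0.003],0]]'; python3 -m inch '[[70,[0,0,0],0],[80,[0,0,0],0],[85,[0,0,0],0],[85,[0,0,0],0],[85,[0,0,0],0],[85,[0,0,0.03],0],[85,[0,0,0.07],0],[85,[0,-0.02,0.1],0],[85,[-0.02,-0.06,0.13],0],[85,[-0.03,-0.1,0.15],0],[85,[-0.05,-0.14,0.15],0],[85,[-0.07,-0.18,0.15],0],[85,[-0.1,-0.22,0.15],0],[85,[-0.1,-0.22,0.15],0]]'
python3 - <<'E'
from h import *
np.set_printoptions(precision=4,suppress=True)
s=ctrl.read_state();print(s["tcp_pos"],np.degrees(yaw()),s["finger_gap"],s["force"],s["q"])
for n in("side","top"):
    c=ctrl.camera(n);cv2.imwrite(f"pics/{n}5.png",c["image"][:,:,::-1])
    for l in("carton","bin","pipe","foot"):
        for o in ctrl.landmark_of(l,n)[:1]: print(n,l,toworld(c,o["point"]),o["confidence"])
E
```

```text
t: 11.13
tcp_pos: [0.5515, 0.4092, 0.0397]
orientation: [-0.001, 1.0, -0.005, 0.001]
force: [-0.9, -2.4, 4.8]
finger_gap: 0.653
t: 12.3
tcp_pos: [0.4485, 0.1863, 0.1877]
orientation: [0.001, 1.0, -0.006, -0.0]
force: [0.4, -1.0, 0.1]
finger_gap: 0.846
[0.4485 0.1863 0.1877] -90.63623451410407 0.8459970148761078 [ 0.3743 -1.0287  0.0536] [ 0.3705  0.1898  1.7812 -0.0008  1.1717  1.9527]
side carton [0.5495 0.4144 0.0108] 0.78
side bin [0.5518 0.2535 0.0106] 0.86
side pipe [ 0.4306  0.0793 -0.0022] 0.56
side foot [ 0.4487 -0.0588  0.0029] 0.88
top carton [0.5514 0.409  0.0145] 0.86
top bin [0.546  0.2491 0.0141] 0.87
top pipe [0.4358 0.0836 0.0026] 0.66
top foot [ 0.4497 -0.0627  0.0008] 0.75
```

View pics/side5.png

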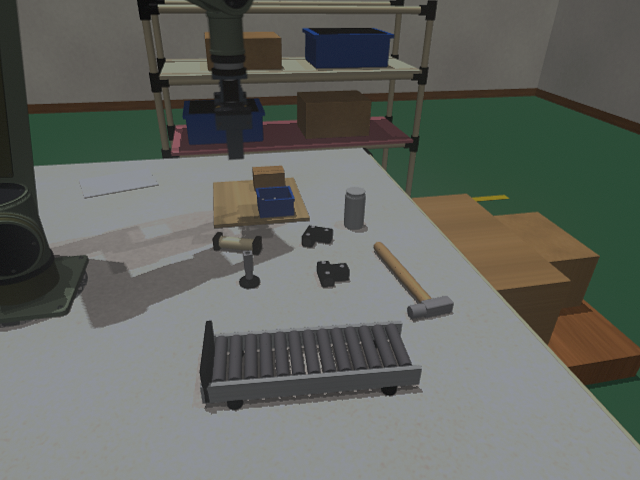

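View pics/top5.png

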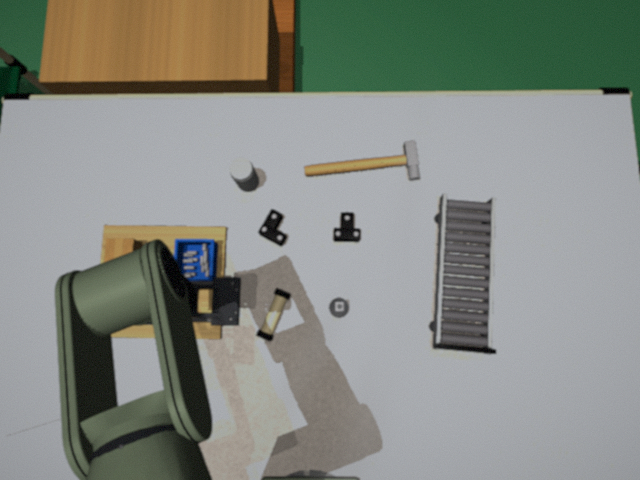

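The carton stands on the board at (268,178) in the side view, with the gap to the bin about right. Now the pipe, at (0.433,0.081) with its long axis at about -22.5°.

```bash
python3 -m inch '[[70,[-0.005,-0.03,0],-0.12],[70,[-0.01,-0.06,0],-0.24],[70,[-0.015,-0.09,0],-0.34],[70,[-0.0155,-0.105,-0.03],-0.382],[70,[-0.0155,-0.105,-0.06],-0.382],[70,[-0.0155,-0.105,-0.09],-0.382],[70,[-0.0155,-0.105,-0.12],-0.382],[70,[-0.0155,-0.105,-0.12],-0.382],[70,[-0.0155,-0.105,-0.12],-0.382]]' 15
python3 - <<'E'
from h import *
np.set_printoptions(precision=4,suppress=True)
s=ctrl.read_state();print(s["tcp_pos"],np.degrees(yaw()))
c=ctrl.camera("side");cv2.imwrite("pics/s6.png",cv2.resize(c["image"][150:310,150:370,::-1],None,fx=3,fy=3))
E
```

```text
t: 13.55
tcp_pos: [0.4347, 0.0841, 0.0668]
orientation: [0.001, 0.981, -0.195, -0.002]
force: [0.1, 0.5, 0.1]
finger_gap: 0.698
[0.4347 0.0841 0.0668] -112.44606813551503
```

View pics/s6.png

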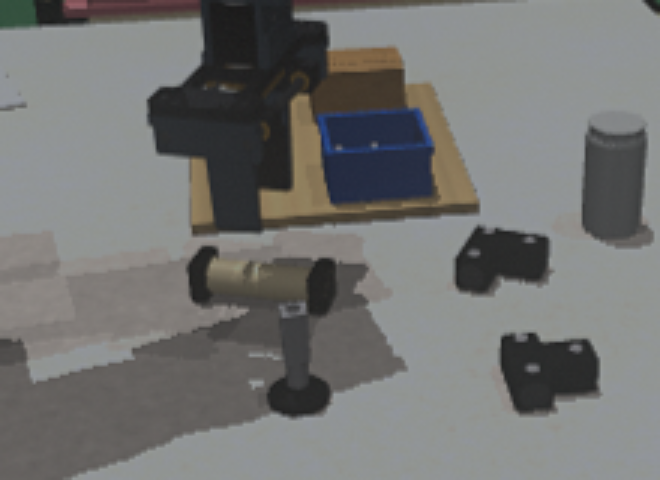

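The jaws at (235,190) in the zoom straddle the pipe's middle at (262,275). Going down and gripping.

```bash
python3 -m inch '[[70,[-0.001,-0.003,-0.02],0],[70,[-0.001,-0.003,-0.04],0],[70,[-0.001,-0.003,-0.051],0],[70,[-0.001,-0.003,-0.053],0],[70,[-0.001,-0.003,-0.053],0],[20,[-0.001,-0.003,-0.053],0],[20,[-0.001,-0.003,-0.053],0],[20,[-0.001,-0.003,-0.053],0],[20,[-0.001,-0.003,-0.053],0],[20,[-0.001,-0.003,-0.053],0],[20,[-0.001,-0.003,-0.053],0],[20,[-0.001,-0.003,-0.053],0],[20,[-0.001,-0.003,-0.053],0]]' 18
python3 -m inch '[[20,[0,0,0.02],0],[20,[0,0,0.05],0],[20,[0,0,0.09],0],[20,[0,0,0.12],0],[20,[0,0,0.15],0],[20,[0,0,0.15],0]]'
python3 - <<'E'
from h import *
np.set_printoptions(precision=4,suppress=True)
s=ctrl.read_state();print(s["tcp_pos"],np.degrees(yaw()))
for n in("side","top"):
  c=ctrl.camera(n);cv2.imwrite(f"pics/{n}7.png",c["image"][:,:,::-1])
  for o in ctrl.landmark_of("pipe",n)[:1]: print(n,toworld(c,o["point"]),o["confidence"])
E
```

```text
t: 14.68
tcp_pos: [0.4342, 0.0809, 0.0146]
orientation: [0.0, 0.981, -0.195, -0.0]
force: [-0.8, -1.6, 1.5]
finger_gap: 0.204
t: 15.18
tcp_pos: [0.4381, 0.0816, 0.1702]
orientation: [-0.002, 0.981, -0.195, 0.006]
force: [1.2, 0.5, 1.1]
finger_gap: 0.202
[0.4381 0.0816 0.1702] -112.46971228678778
side [ 0.4309  0.0826 -0.0024] 0.69
top [0.4344 0.0847 0.0032] 0.58
```

View pics/side7.png

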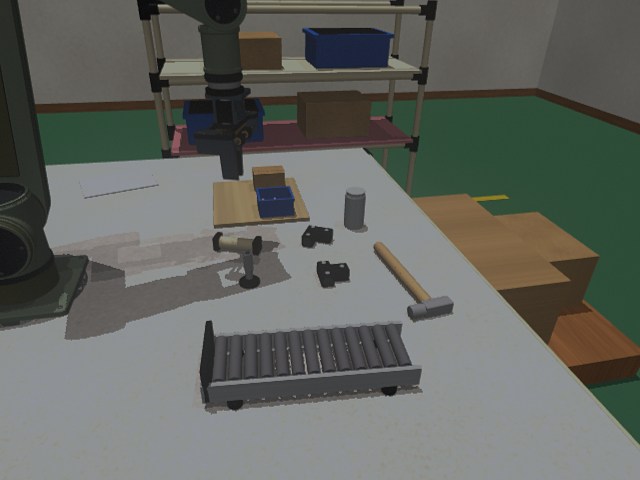

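The pipe stayed on the table at (238,244): the jaws closed to 18.6 mm without holding it. I'll check why.

```bash
python3 - <<'E'
from h import *
np.set_printoptions(precision=4,suppress=True)
for n in("side","top"):
  c=ctrl.camera(n);W=cloud(c);o=ctrl.cut_out("pipe",n)
  for r in o[:2]:
    P=W[r["region"]];P=P[np.isfinite(P[:,0])];Q=P[P[:,2]>.015]
    print(n,r["confidence"],len(P),cv2.minAreaRect((Q[:,:2]*1000).astype(np.float32)),np.percentile(P[:,2],[5,50,95]))
  b=(190,170,290,290) if n=="side" else (230,260,330,360)
  cv2.imwrite(f"pics/z8{n}.png",cv2.resize(c["image"][b[1]:b[3],b[0]:b[2],::-1],None,fx=4.5,fy=4.5,interpolation=cv2.INTER_CUBIC))
E
```

```text
side 0.71 648 ((435.7698974609375, 75.81853485107422), (38.53539276123047, 110.99537658691406), 68.01581573486328) [0.0057 0.0237 0.0329]
top 0.29 7412 ((510.18572998046875, 304.11163330078125), (248.48304748535156, 341.6828308105469), 0.058925654739141464) [0.0097 0.0132 0.0167]
```

View pics/z8side.png

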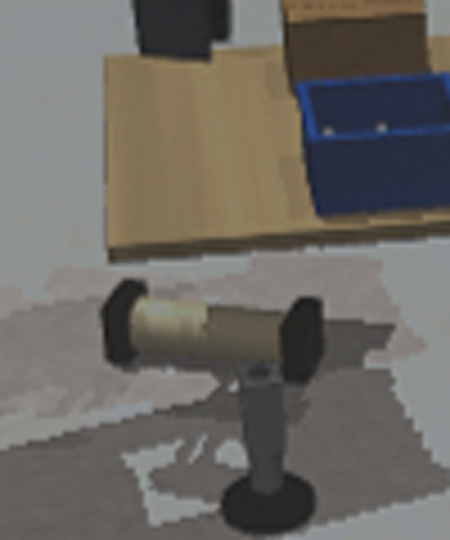

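View pics/z8top.png

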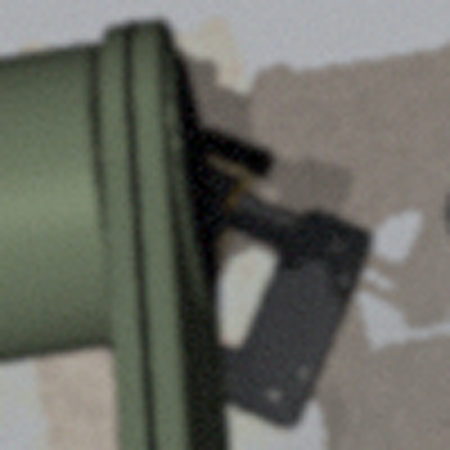

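```bash
python3 - <<'E'
from h import *
np.set_printoptions(precision=4,suppress=True)
s=ctrl.read_state();print(s["tcp_pos"],s["finger_gap"])
c=ctrl.camera("side");t=s["tcp_pos"]
pts=np.array([t+[0,0,-.011],t,[.4347,.0841,.0558],[.4347,.0841,.0668],[.434,.081,.031],[.434,.081,.003]])
p=proj(c,pts);print(p);print((p-[150,150])*3)
im=c["image"][:,:,::-1].copy()
for q in p: cv2.circle(im,tuple(np.round(q).astype(int)),1,(0,0,255),-1)
cv2.imwrite("pics/s9.png",cv2.resize(im[90:300,150:350],None,fx=2.8,fy=2.8,interpolation=cv2.INTER_CUBIC))
E
```

```text
[0.4335 0.0809 0.1633] 0.19995678510864456
[[231.5    189.7037]
 [231.0991 185.0785]
 [235.2682 227.4898]
 [234.9071 223.2944]
 [235.8513 237.4599]
 [236.7373 247.7141]]
[[244.5    119.1112]
 [243.2973 105.2354]
 [255.8045 232.4693]
 [254.7214 219.8833]
 [257.5538 262.3798]
 [260.212  293.1423]]
```

View pics/s9.png

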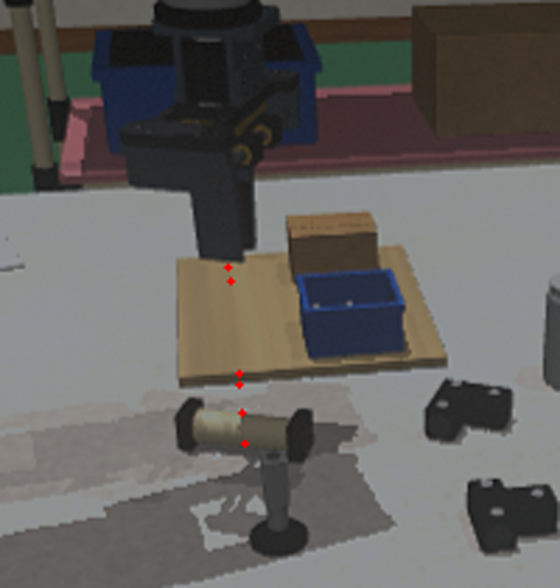

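The fingertip shows about 7 px higher than the stated tip offset predicts. I'll measure it by depth.

```bash
python3 - <<'E'
from h import *
np.set_printoptions(precision=4,suppress=True)
s=ctrl.read_state();t=s["tcp_pos"];print(t)
c=ctrl.camera("side");W=cloud(c)
m=(np.linalg.norm(W[...,:2]-t[:2],axis=-1)<.06)&(W[...,2]>.12)&(W[...,2]<.25)
v,u=np.where(m)
for r in range(v.min(),v.max()+1,2):
    k=v==r
    if k.sum(): print(r,u[k].min(),u[k].max(),np.median(W[r,u[k]],axis=0),k.sum())
v0=v.max()
for r in range(v0-3,v0+3): print(r,W[r,225:236:2,2],W[r,230])
E
```

```text
[0.4337 0.0809 0.1635]
150 236 239 [0.4533 0.0863 0.2398] 4
152 234 240 [0.4519 0.0854 0.2358] 7
154 234 240 [0.4517 0.0882 0.2303] 7
156 234 240 [0.4512 0.0842 0.2275] 7
158 234 240 [0.4508 0.0824 0.2239] 7
160 218 240 [0.4332 0.0633 0.2282] 23
162 219 240 [0.4338 0.0615 0.224 ] 22
164 219 240 [0.4335 0.0611 0.2199] 22
166 219 240 [0.4332 0.0625 0.215 ] 22
168 219 240 [0.4328 0.0626 0.2104] 22
170 220 241 [0.4345 0.0627 0.2059] 22
172 220 241 [0.4341 0.0643 0.2008] 22
174 220 241 [0.4338 0.065  0.1964] 22
176 220 241 [0.4335 0.0641 0.1919] 22
178 221 240 [0.4331 0.0635 0.1875] 20
180 221 236 [0.4286 0.0621 0.1834] 16
182 222 237 [0.4304 0.0638 0.1781] 16
180 [0.183  0.1833 0.1835 0.1833 0.1837 0.1848] [0.4317 0.0603 0.1838]
181 [0.1805 0.1807 0.182  0.183  0.1814 0.1807] [0.4315 0.0578 0.1826]
182 [0.1756 0.1767 0.1781 0.1793 0.1782 0.1791] [0.4314 0.0651 0.1773]
183 [0.0116 0.0121 0.1747 0.174  0.1755 0.1765] [nan nan nan]
184 [0.0103 0.0098 0.0117 0.0112 0.0094 0.0102] [0.4383 0.4494 0.0107]
185 [0.0101 0.0099 0.0097 0.0117 0.0112 0.0107] [0.4379 0.4465 0.0087]
```

The fingertips are actually about 10.5 mm above the reported TCP, not 11 mm ahead of it, so the grasp was 21 mm too high. From here I use tip z = TCP z + 0.0105 and redo the grasp.

```bash
python3 -m inch '[[70,[0,0.001,0],0],[70,[0,0.001,0],0],[70,[0,0.001,-0.03],0],[70,[0,0.001,-0.065],0],[70,[0,0.001,-0.1],0],[70,[0,0.001,-0.13],0],[70,[0,0.001,-0.15],0],[70,[0,0.001,-0.16],0],[70,[0,0.001,-0.164],0],[70,[0,0.001,-0.166],0],[70,[0,0.001,-0.166],0]]' 18
python3 -m inch '[[20,[0,0,-0.002],0],[20,[0,0,-0.002],0],[20,[0,0,-0.002],0],[20,[0,0,-0.002],0],[20,[0,0,-0.002],0],[20,[0,0,-0.002],0],[20,[0,0,-0.002],0],[20,[0,0,-0.002],0]]'
python3 -m inch '[[20,[0,0,0.02],0],[20,[0,0,0.05],0],[20,[0,0,0.09],0],[20,[0,0,0.12],0],[20,[0,0,0.12],0],[20,[0,0,0.12],0]]'
python3 - <<'E'
from h import *
np.set_printoptions(precision=4,suppress=True)
s=ctrl.read_state();t=s["tcp_pos"];print(t,s["finger_gap"])
c=ctrl.camera("side");cv2.imwrite(f"pics/s10.png",cv2.resize(c["image"][90:300,150:350,::-1],None,fx=2.8,fy=2.8,interpolation=cv2.INTER_CUBIC))
for o in ctrl.landmark_of("pipe","side")[:1]: print(toworld(c,o["point"]),o["confidence"])
E
```

```text
t: 16.6
tcp_pos: [0.4347, 0.0821, -0.0012]
orientation: [-0.0, 0.981, -0.195, 0.0]
force: [-0.5, -0.3, 0.1]
finger_gap: 0.702
t: 17.27
tcp_pos: [0.4343, 0.0819, -0.0032]
orientation: [0.0, 0.981, -0.195, 0.0]
force: [-1.1, -0.7, 3.4]
finger_gap: 0.304
t: 17.77
tcp_pos: [0.4352, 0.0822, 0.1178]
orientation: [-0.001, 0.981, -0.195, 0.002]
force: [-0.4, 0.1, -1.6]
finger_gap: 0.299
[0.4352 0.0822 0.1178] 0.2985243697014419
[ 0.7766 -0.1163 -0.0011] 0.71
```

View pics/s10.png

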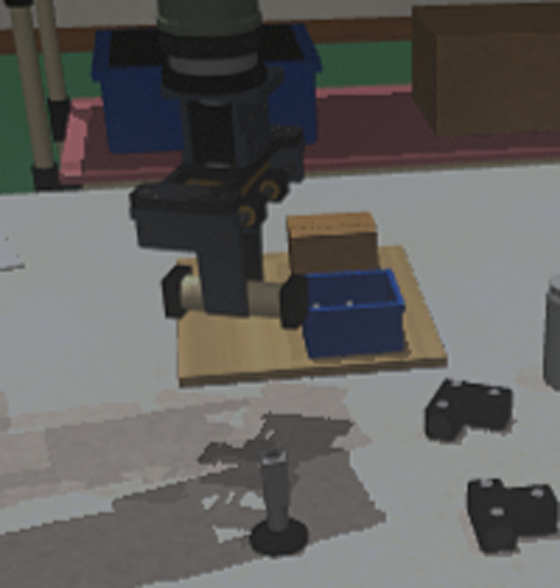

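The pipe is held near its middle (gap 27 mm). Carrying it to (0.479,0.335) with a turn of +1.953.

```bash
python3 -m inch '[[20,[0.003,0.015,0.02],0.1],[20,[0.006,0.035,0.02],0.22],[20,[0.01,0.055,0.02],0.34],[20,[0.013,0.075,0.02],0.46],[20,[0.017,0.095,0.02],0.58],[20,[0.02,0.115,0.02],0.7],[20,[0.024,0.135,0.02],0.82],[20,[0.027,0.155,0.02],0.94],[20,[0.03,0.17,0.02],1.06],[20,[0.034,0.19,0.02],1.18],[20,[0.037,0.21,0.02],1.3],[20,[0.04,0.23,0.02],1.42],[20,[0.042,0.24,0.02],1.54],[20,[0.044,0.248,0],1.66],[20,[0.044,0.253,-0.02],1.78],[20,[0.044,0.253,-0.04],1.9],[20,[0.044,0.253,-0.05],1.953],[20,[0.044,0.253,-0.05],1.953],[20,[0.044,0.253,-0.05],1.953],[20,[0.044,0.253,-0.05],1.953]]'
python3 - <<'E'
from h import *
np.set_printoptions(precision=4,suppress=True)
s=ctrl.read_state();t=s["tcp_pos"];print(t,s["finger_gap"],np.degrees(yaw()))
for n in("side","top"):
  c=ctrl.camera(n);cv2.imwrite(f"pics/{n}11.png",c["image"][:,:,::-1])
  for l in("pipe","bin","carton"):
    for o in ctrl.landmark_of(l,n)[:1]: print(n,l,toworld(c,o["point"]),o["confidence"])
  o=ctrl.cut_out("pipe",n)
  if o:
    P=cloud(c)[o[0]["region"]];P=P[np.isfinite(P[:,0])];print(o[0]["confidence"],cv2.minAreaRect((P[(P[:,2]>.05)][:,:2]*1000).astype(np.float32)))
E
```

```text
t: 19.53
tcp_pos: [0.4783, 0.3349, 0.0662]
orientation: [-0.0, 0.711, 0.703, -0.0]
force: [0.9, -1.0, -1.5]
finger_gap: 0.302
[0.4783 0.3349 0.0662] 0.3021954222568154 -0.6544975772755077
side pipe [0.4771 0.3353 0.0674] 0.78
side bin [0.5515 0.2512 0.0091] 0.96
side carton [0.5517 0.4121 0.0154] 0.69
0.61 ((450.5431213378906, -63.97462463378906), (17.87082290649414, 20.155759811401367), 9.347711563110352)
top pipe [0.4751 0.3385 0.0707] 0.96
top bin [0.5484 0.2492 0.0138] 0.97
top carton [0.547  0.4082 0.0139] 0.77
0.64 ((475.9305725097656, 313.0648498535156), (33.5658073425293, 64.5514907836914), 4.2653889656066895)
```

View pics/side11.png

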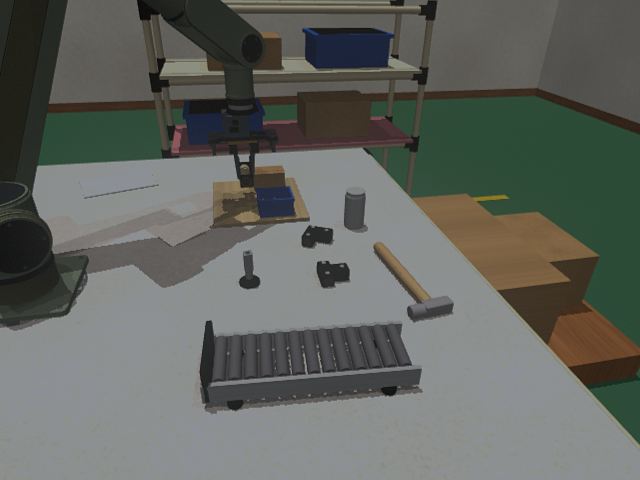

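View pics/top11.png

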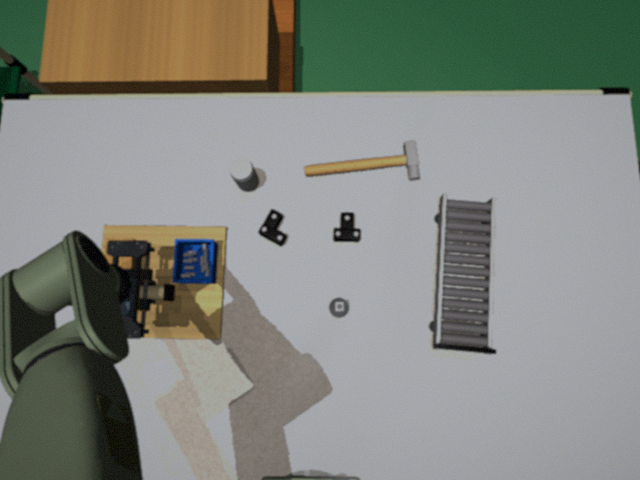

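The pipe is crosswise over its place in both views, held at (0.477,0.336). Lowering 57.5 mm.

```bash
python3 -m inch '[[20,[0.002,-0.001,-0.02],0],[20,[0.002,-0.001,-0.04],0],[20,[0.002,-0.001,-0.05],0],[20,[0.002,-0.001,-0.054],0],[20,[0.002,-0.001,-0.056],0],[20,[0.002,-0.001,-0.057],0],[20,[0.002,-0.001,-0.058],0],[20,[0.002,-0.001,-0.058],0]]'
```

```text
t: 20.7
tcp_pos: [0.4807, 0.3343, 0.0093]
orientation: [0.0, 0.711, 0.704, 0.001]
force: [0.1, -0.6, -1.5]
finger_gap: 0.3
```

```bash
python3 -m inch '[[20,[0,0,-0.001],0],[20,[0,0,-0.001],0]]'; python3 -m inch '[[40,[0,0,0],0],[48,[0,0,0],0],[48,[0,0,0],0],[48,[0,0,0],0],[48,[0,0,0.02],0],[48,[0,0,0.05],0],[48,[0,0,0.09],0],[48,[0,0,0.13],0],[48,[0,0,0.15],0],[48,[0,-0.04,0.15],0],[48,[-0.01,-0.08,0.15],0],[48,[-0.01,-0.12,0.15],0],[48,[-0.02,-0.16,0.15],0],[48,[-0.02,-0.2,0.15],0],[48,[-0.03,-0.24,0.15],0],[48,[-0.03,-0.27,0.15],0],[48,[-0.03,-0.27,0.15],0]]'
python3 - <<'E'
from h import *
np.set_printoptions(precision=4,suppress=True)
s=ctrl.read_state();t=s["tcp_pos"];print(t,s["finger_gap"],np.degrees(yaw()))
for n in("side","top"):
  c=ctrl.camera(n);cv2.imwrite(f"pics/{n}12.png",c["image"][:,:,::-1])
  for l in("pipe","bin","carton","foot","tee"):
    for o in ctrl.landmark_of(l,n)[:1]: print(n,l,toworld(c,o["point"]),o["confidence"])
  o=ctrl.cut_out("pipe",n)
  if o:
    P=cloud(c)[o[0]["region"]];P=P[np.isfinite(P[:,0])];print(o[0]["confidence"],cv2.minAreaRect((P[(P[:,2]>.025)][:,:2]*1000).astype(np.float32)))
E
```

```text
t: 20.87
tcp_pos: [0.4808, 0.3344, 0.0088]
orientation: [0.0, 0.711, 0.704, 0.001]
force: [-1.1, -1.2, 4.5]
finger_gap: 0.3
t: 22.28
tcp_pos: [0.4493, 0.0597, 0.1576]
orientation: [0.001, 0.712, 0.702, -0.001]
force: [0.5, -0.2, -0.7]
finger_gap: 0.48
[0.4493 0.0597 0.1576] 0.47981111781637137 -0.8403114838343269
side pipe [0.4765 0.3346 0.0101] 0.61
side bin [0.5543 0.2514 0.0099] 0.7
side carton [0.5519 0.414  0.015 ] 0.83
side foot [ 0.4462 -0.0614  0.0023] 0.83
side tee [ 0.6215 -0.0782  0.0037] 0.92
0.78 ((478.9599304199219, 331.0965576171875), (32.11041259765625, 111.24748992919922), 1.7263394594192505)
top pipe [0.479  0.3397 0.0147] 0.82
top bin [0.5487 0.2474 0.0136] 0.96
top carton [0.5489 0.4111 0.014 ] 0.59
top foot [ 0.454  -0.0584 -0.0009] 0.65
top tee [ 0.6233 -0.0811  0.001 ] 0.82
0.59 ((474.4225769042969, 255.94464111328125), (274.36846923828125, 39.59215545654297), 85.70692443847656)
```

View pics/side12.png

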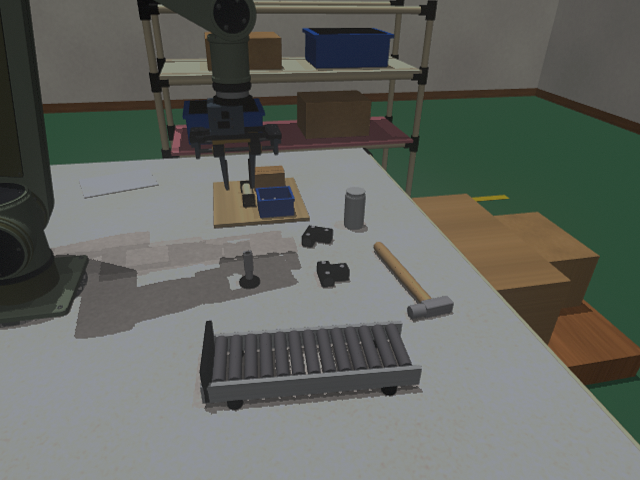

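View pics/top12.png

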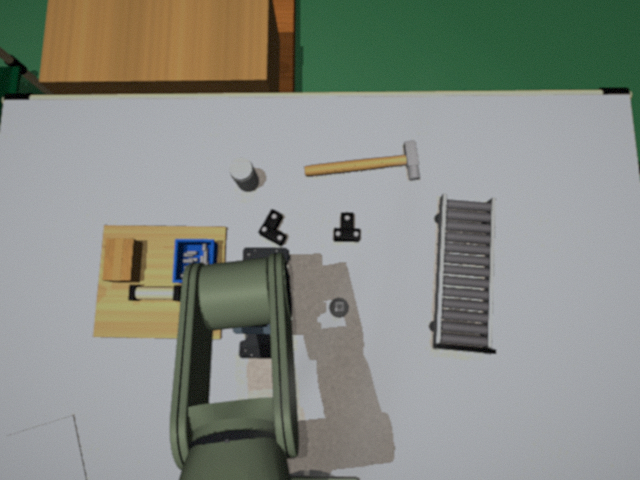

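The pipe is placed crosswise at (0.478,0.335) (side px (248,195)). Now the foot at (0.4505,-0.0605).

```bash
python3 -m inch '[[48,[0.001,-0.03,0],0],[48,[0.001,-0.07,0],0],[48,[0.001,-0.1,0],0],[48,[0.001,-0.12,0],0],[48,[0.001,-0.12,0],0],[48,[0.001,-0.12,-0.03],0],[48,[0.001,-0.12,-0.06],0],[48,[0.001,-0.12,-0.06],0],[48,[0.001,-0.12,-0.06],0]]' 18
python3 - <<'E'
from h import *
np.set_printoptions(precision=4,suppress=True)
s=ctrl.read_state();t=s["tcp_pos"];print(t,s["finger_gap"],np.degrees(yaw()))
c=ctrl.camera("side");cv2.imwrite(f"pics/s13.png",cv2.resize(c["image"][130:330,150:350,::-1],None,fx=2.8,fy=2.8,interpolation=cv2.INTER_CUBIC))
E
```

```text
t: 23.73
tcp_pos: [0.4503, -0.0553, 0.0969]
orientation: [-0.001, 0.71, 0.704, -0.001]
force: [-0.7, -0.3, 1.1]
finger_gap: 0.482
[ 0.4503 -0.0553  0.0969] 0.48182968937065934 -0.5510835595652076
```

View pics/s13.png

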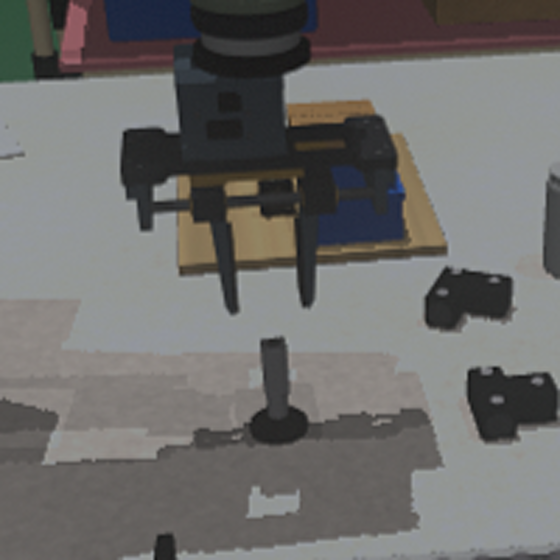

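The fingers at (232,310) and (307,305) straddle the head at (273,345). Going down 65 mm with a -5 mm y correction.

```bash
python3 -m inch '[[48,[0,-0.005,-0.02],0],[48,[0,-0.005,-0.045],0],[48,[0,-0.005,-0.06],0],[48,[0,-0.005,-0.065],0],[48,[0,-0.005,-0.065],0],[10,[0,-0.005,-0.065],0],[10,[0,-0.005,-0.065],0],[10,[0,-0.005,-0.065],0],[10,[0,-0.005,-0.065],0],[10,[0,-0.005,-0.065],0],[10,[0,-0.005,-0.065],0],[10,[0,-0.005,-0.065],0]]' 18
python3 -m inch '[[10,[0,0,0.02],0],[10,[0,0,0.05],0],[10,[0,0,0.09],0],[10,[0,0,0.11],0],[10,[0,0,0.11],0]]'
python3 - <<'E'
from h import *
np.set_printoptions(precision=4,suppress=True)
s=ctrl.read_state();t=s["tcp_pos"];print(t,s["finger_gap"],np.degrees(yaw()),s["force"])
c=ctrl.camera("side");cv2.imwrite(f"pics/s14.png",cv2.resize(c["image"][100:300,150:350,::-1],None,fx=2.8,fy=2.8,interpolation=cv2.INTER_CUBIC))
for o in ctrl.landmark_of("foot","side")[:1]: print(toworld(c,o["point"]),o["confidence"])
E
```

```text
t: 24.78
tcp_pos: [0.4516, -0.0611, 0.0332]
orientation: [0.0, 0.711, 0.704, 0.0]
force: [-0.1, -0.6, 6.1]
finger_gap: 0.197
t: 25.2
tcp_pos: [0.4545, -0.0615, 0.1469]
orientation: [0.004, 0.711, 0.704, 0.003]
force: [0.9, -0.0, -0.7]
finger_gap: 0.197
[ 0.4545 -0.0615  0.1469] 0.19669143492569902 -0.578749188439008 [ 0.9139 -0.0499 -0.7076]
```

View pics/s14.png

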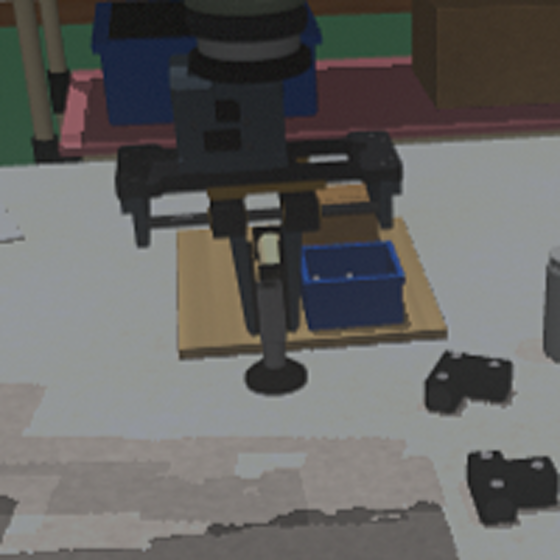

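The foot is held upright (gap 18 mm). Carrying it to (0.5495,0.333).

```bash
python3 -m inch '[[10,[0.005,0.02,0.01],0],[10,[0.012,0.05,0.01],0],[10,[0.021,0.085,0.01],0],[10,[0.03,0.12,0.01],0],[10,[0.039,0.155,0.01],0],[10,[0.047,0.19,0.01],0],[10,[0.056,0.225,0.01],0],[10,[0.065,0.26,0.01],0],[10,[0.074,0.295,0.01],0],[10,[0.082,0.33,0.01],0],[10,[0.09,0.36,0.01],0],[10,[0.095,0.38,0.01],0],[10,[0.097,0.39,0.01],0],[10,[0.098,0.394,0],0],[10,[0.098,0.394,-0.02],0],[10,[0.098,0.394,-0.02],0],[10,[0.098,0.394,-0.02],0]]'
python3 - <<'E'
from h import *
np.set_printoptions(precision=4,suppress=True)
s=ctrl.read_state();t=s["tcp_pos"];print(t,s["finger_gap"],np.degrees(yaw()))
for n in("side","top"):
  c=ctrl.camera(n);b=(130,190) if n=="side" else (80,200)
  cv2.imwrite(f"pics/{n}15.png",cv2.resize(c["image"][(80 if n=="side" else 200):(240 if n=="side" else 360),b[1]-(0 if n=="side" else 120):b[1]+160,::-1],None,fx=2.8,fy=2.8,interpolation=cv2.INTER_CUBIC))
  for l in("foot","pipe","bin","carton"):
    for o in ctrl.landmark_of(l,n)[:1]: print(n,l,toworld(c,o["point"]),o["confidence"])
E
```

```text
t: 26.72
tcp_pos: [0.5477, 0.3309, 0.1202]
orientation: [-0.001, 0.711, 0.703, -0.003]
force: [0.2, 0.1, -0.4]
finger_gap: 0.198
[0.5477 0.3309 0.1202] 0.19818108399770823 -0.624777113703728
side foot [0.5482 0.3336 0.0883] 0.63
side pipe [0.4759 0.3324 0.01  ] 0.75
side bin [0.551  0.2534 0.0079] 0.8
side carton [0.5535 0.4128 0.014 ] 0.57
top foot [0.5509 0.3329 0.093 ] 0.55
top pipe [0.4789 0.3367 0.0131] 0.68
top bin [0.5471 0.2487 0.0128] 0.69
top carton [0.546  0.4114 0.0127] 0.55
```

View pics/side15.png

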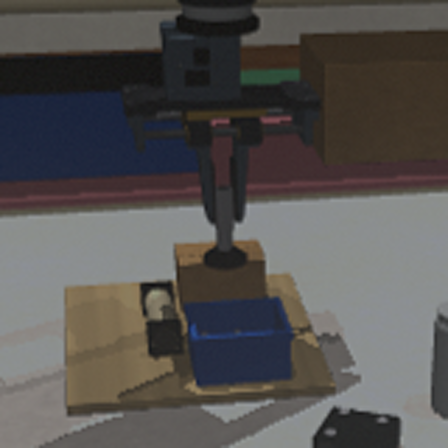

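View pics/top15.png

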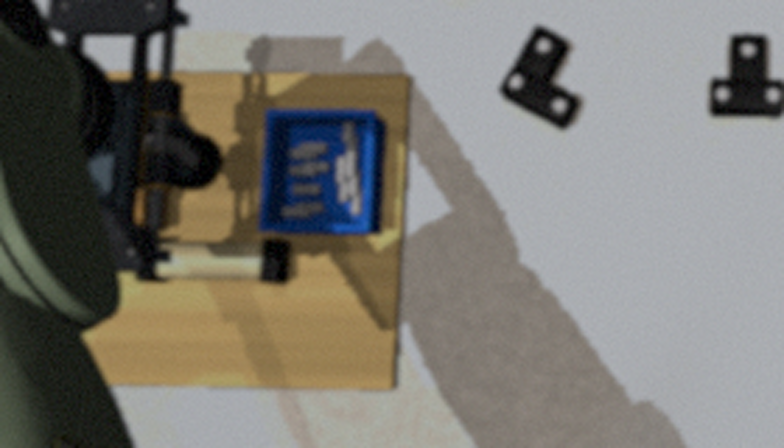

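The foot is over its place at (0.549,0.333), with its underside at 0.087. Lowering 75 mm.

```bash
python3 -m inch '[[10,[0,0,-0.02],0],[10,[0,0,-0.045],0],[10,[0,0,-0.06],0],[10,[0,0,-0.067],0],[10,[0,0,-0.07],0],[10,[0,0,-0.072],0],[10,[0,0,-0.073],0],[10,[0,0,-0.073],0],[10,[0,0,-0.073],0]]'
```

```text
t: 27.97
tcp_pos: [0.5498, 0.3333, 0.0506]
orientation: [0.0, 0.711, 0.704, 0.001]
force: [-0.3, 0.3, -0.9]
finger_gap: 0.198
```

```bash
python3 -m inch '[[10,[0,0,-0.002],0],[10,[0,0,-0.004],0],[10,[0,0,-0.005],0],[10,[0,0,-0.0055],0],[10,[0,0,-0.0055],0]]'
```

```text
t: 28.38
tcp_pos: [0.5495, 0.3331, 0.0452]
orientation: [0.0, 0.711, 0.704, 0.0]
force: [-1.1, -1.0, 3.6]
finger_gap: 0.196
```

```bash
python3 -m inch '[[30,[0,0,0],0],[42,[0,0,0],0],[42,[0,0,0],0],[42,[0,0,0],0],[42,[0,0,0.03],0],[42,[0,0,0.07],0],[42,[0,0,0.1],0],[42,[0,0,0.12],0],[60,[0,-0.03,0.12],0],[85,[0,-0.07,0.12],0],[85,[0.01,-0.11,0.12],-0.12],[85,[0.01,-0.15,0.12],-0.24],[85,[0.02,-0.19,0.12],-0.36],[85,[0.02,-0.23,0.12],-0.48],[85,[0.03,-0.27,0.12],-0.6],[85,[0.03,-0.31,0.12],-0.72],[85,[0.04,-0.34,0.12],-0.84],[85,[0.05,-0.37,0.12],-0.96],[85,[0.055,-0.39,0.12],-1.08],[85,[0.06,-0.412,0.12],-1.2]]' 18
python3 -m inch '[[85,[0,0,0],-0.12],[85,[0,0,0],-0.24],[85,[0,0,0],-0.36],[85,[0,0,0],-0.36],[85,[0,0,0],-0.36]]'
python3 - <<'E'
from h import *
np.set_printoptions(precision=4,suppress=True)
s=ctrl.read_state();t=s["tcp_pos"];print(t,s["finger_gap"],np.degrees(yaw()))
for n in("side","top"):
  c=ctrl.camera(n);cv2.imwrite(f"pics/{n}16.png",c["image"][:,:,::-1]);W=cloud(c)
  for l in("tee","foot","pipe","bin","carton"):
    for o in ctrl.landmark_of(l,n)[:1]: print(n,l,toworld(c,o["point"]),o["confidence"])
  for o in ctrl.cut_out("tee",n)[:1]:
    P=W[o["region"]];P=P[np.isfinite(P[:,0])&(P[:,2]>.015)&(P[:,2]<.05)];print(cv2.minAreaRect((P[:,:2]*1000).astype(np.float32)))
E
```

```text
t: 30.05
tcp_pos: [0.6095, -0.0806, 0.1638]
orientation: [-0.0, 0.984, 0.176, -0.0]
force: [-0.7, -0.2, 0.7]
finger_gap: 0.849
t: 30.47
tcp_pos: [0.6092, -0.079, 0.1639]
orientation: [0.0, 1.0, 0.002, -0.0]
force: [-0.3, -0.4, 0.1]
finger_gap: 0.852
[ 0.6092 -0.079   0.1639] 0.8515346733006715 -89.7819394990041
side tee [ 0.6229 -0.0791  0.0027] 0.85
side foot [0.5526 0.4114 0.0135] 0.5
side pipe [0.4778 0.333  0.0102] 0.85
side bin [0.5536 0.2495 0.0097] 0.73
side carton [0.5519 0.4132 0.0104] 0.84
((628.82177734375, -82.12954711914062), (64.56082916259766, 64.32533264160156), 89.11992645263672)
top tee [ 0.6226 -0.0821  0.0015] 0.58
top foot [0.5526 0.3329 0.0144] 0.67
top pipe [0.4771 0.3381 0.0149] 0.66
top bin [0.547  0.2464 0.0116] 0.97
((617.1567993164062, -78.00110626220703), (57.60858917236328, 42.852317810058594), 88.6453857421875)
```

View pics/side16.png

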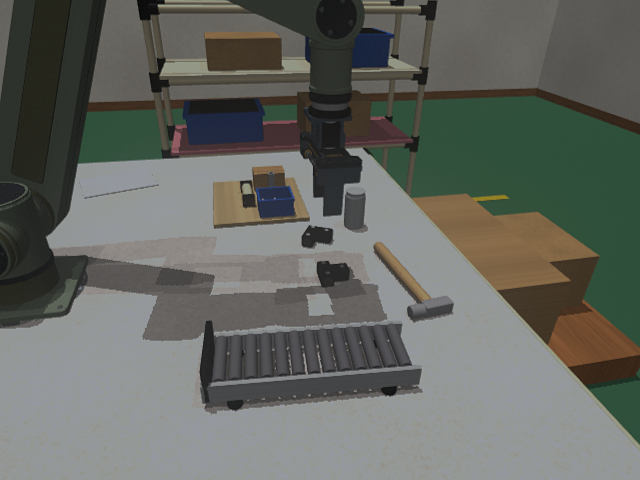

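View pics/top16.png

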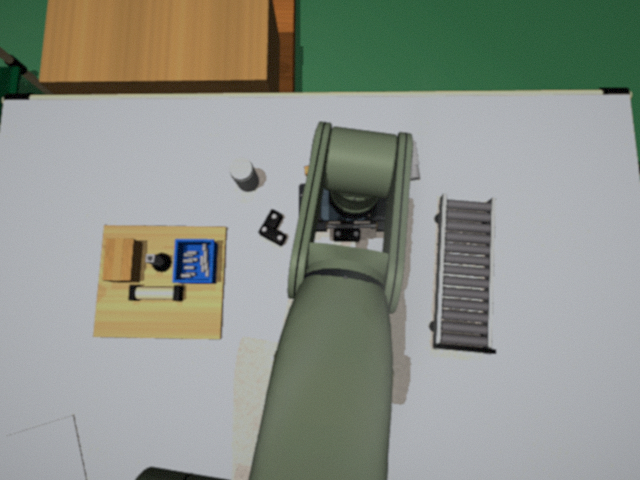

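The foot stands midway between carton and bin at top px (160,262). The gripper is over the tee's barrel, jaws at -90°. Going down to tip z of about 6 mm.

```bash
python3 -m inch '[[85,[0.001,-0.001,-0.03],0],[85,[0.001,-0.001,-0.065],0],[85,[0.001,-0.001,-0.1],0],[85,[0.001,-0.001,-0.13],0],[85,[0.001,-0.001,-0.15],0],[85,[0.001,-0.001,-0.16],0],[85,[0.001,-0.001,-0.166],0],[85,[0.001,-0.001,-0.168],0],[85,[0.001,-0.001,-0.168],0],[85,[0.001,-0.001,-0.168],0]]' 18
python3 -m inch '[[50,[0,0,0],0],[50,[0,0,0],0],[50,[0,0,0],0],[50,[0,0,0],0],[50,[0,0,0],0],[50,[0,0,0],0]]'
python3 -m inch '[[50,[0,0,0.02],0],[50,[0,0,0.05],0],[50,[0,0,0.09],0],[50,[0,0,0.13],0],[50,[0,0,0.17],0],[50,[0,0,0.17],0],[50,[0,0,0.17],0]]'
python3 - <<'E'
from h import *
np.set_printoptions(precision=4,suppress=True)
s=ctrl.read_state();t=s["tcp_pos"];print(t,s["finger_gap"],np.degrees(yaw()))
c=ctrl.camera("side");cv2.imwrite(f"pics/s17.png",cv2.resize(c["image"][100:300,220:420,::-1],None,fx=2.8,fy=2.8,interpolation=cv2.INTER_CUBIC))
for o in ctrl.landmark_of("tee","side")[:1]: print(toworld(c,o["point"]),o["confidence"])
E
```

```text
t: 32.0
tcp_pos: [0.6115, -0.0802, -0.0025]
orientation: [0.0, 1.0, 0.0, 0.001]
force: [-0.1, -0.0, -0.7]
finger_gap: 0.85
t: 32.5
tcp_pos: [0.6106, -0.0799, -0.0031]
orientation: [0.0, 1.0, 0.0, 0.001]
force: [-0.9, 0.2, 5.4]
finger_gap: 0.66
t: 33.08
tcp_pos: [0.6116, -0.0803, 0.1685]
orientation: [0.001, 1.0, 0.0, 0.003]
force: [-0.1, 0.2, -2.1]
finger_gap: 0.661
[ 0.6116 -0.0803  0.1685] 0.6614270959193654 -89.95389933011107
[ 0.6269 -0.0806  0.1707] 0.78
```

View pics/s17.png

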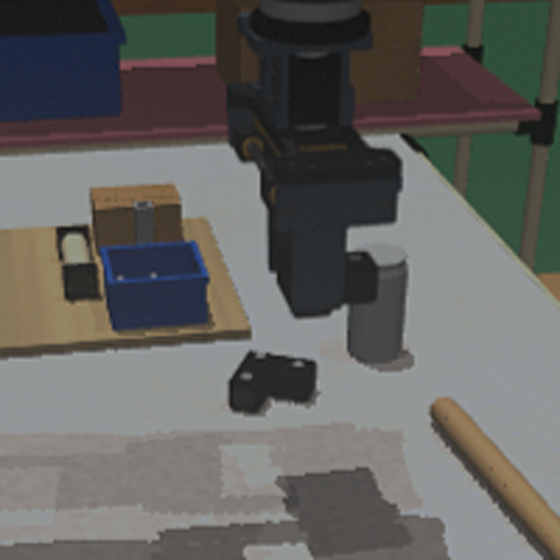

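The tee is held level (gap 60 mm). Carrying it over the lid, TCP target (0.5375,0.410).

```bash
python3 -m inch '[[50,[-0.003,0.02,0],0],[50,[-0.007,0.05,0],0],[50,[-0.013,0.085,0],0],[50,[-0.018,0.12,0],0],[50,[-0.023,0.155,0],0],[50,[-0.028,0.19,0],0],[50,[-0.033,0.225,0],0],[50,[-0.038,0.26,0],0],[50,[-0.043,0.295,0],0],[50,[-0.049,0.33,0],0],[50,[-0.054,0.365,0],0],[50,[-0.06,0.4,0],0],[50,[-0.064,0.43,0],0],[50,[-0.068,0.455,0],0],[50,[-0.071,0.475,0],0],[50,[-0.073,0.487,-0.01],0],[50,[-0.073,0.49,-0.03],0],[50,[-0.073,0.49,-0.05],0],[50,[-0.073,0.49,-0.05],0],[50,[-0.073,0.49,-0.05],0]]'
python3 - <<'E'
from h import *
np.set_printoptions(precision=4,suppress=True)
s=ctrl.read_state();t=s["tcp_pos"];print(t,s["finger_gap"],np.degrees(yaw()))
for n in("side","top"):
  c=ctrl.camera(n)
  im=c["image"][60:240,190:350] if n=="side" else c["image"][190:350,60:260]
  cv2.imwrite(f"pics/{n}18.png",cv2.resize(im[:,:,::-1],None,fx=3,fy=3,interpolation=cv2.INTER_CUBIC))
  for l in("tee","carton","bin","foot"):
    for o in ctrl.landmark_of(l,n)[:1]: print(n,l,toworld(c,o["point"]),o["confidence"])
E
```

```text
t: 34.85
tcp_pos: [0.5359, 0.4084, 0.1128]
orientation: [0.002, 1.0, 0.0, -0.003]
force: [0.2, -0.1, -1.5]
finger_gap: 0.657
[0.5359 0.4084 0.1128] 0.6569637924077587 -89.97297347812757
side tee [0.549  0.41   0.1139] 0.67
side carton [0.5526 0.4162 0.0113] 0.86
side bin [0.5498 0.2491 0.0119] 0.8
side foot [0.5481 0.3345 0.012 ] 0.56
top tee [0.5524 0.4088 0.1224] 0.63
top carton [0.5506 0.4095 0.0125] 0.59
top bin [0.5451 0.2471 0.0105] 0.84
top foot [0.5502 0.3341 0.0154] 0.88
```

View pics/side18.png

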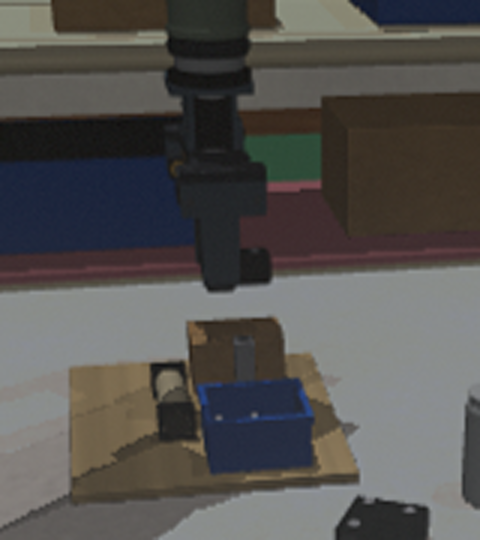

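View pics/top18.png

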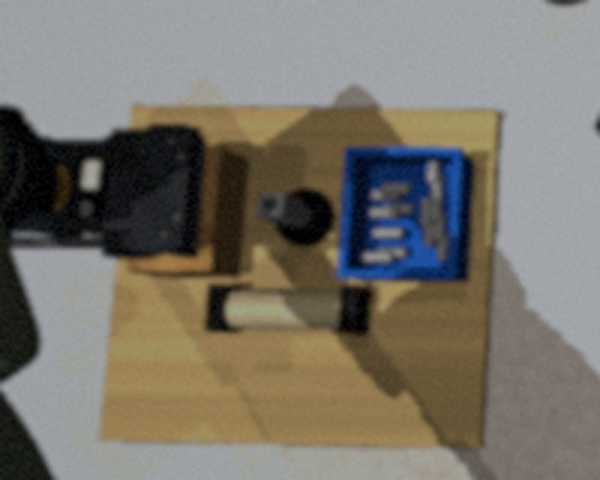

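The tee is over the lid's middle in both views. Lowering it.

```bash
python3 -m inch '[[50,[0,0.001,-0.015],0],[50,[0,0.001,-0.03],0],[50,[0,0.001,-0.04],0],[50,[0,0.001,-0.045],0],[50,[0,0.001,-0.048],0],[50,[0,0.001,-0.05],0],[50,[0,0.001,-0.05],0],[50,[0,0.001,-0.05],0]]'
```

```text
t: 36.02
tcp_pos: [0.5376, 0.4113, 0.0667]
orientation: [-0.0, 1.0, 0.0, 0.0]
force: [0.5, -0.5, -2.1]
finger_gap: 0.655
```

```bash
python3 -m inch '[[50,[0,-0.001,-0.001],0],[50,[0,-0.001,-0.002],0],[50,[0,-0.001,-0.003],0],[50,[0,-0.001,-0.003],0]]'
```

```text
t: 36.35
tcp_pos: [0.5375, 0.4101, 0.0639]
orientation: [-0.0, 1.0, 0.0, 0.0]
force: [-1.1, -1.2, 1.9]
finger_gap: 0.658
```

```bash
python3 -m inch '[[70,[0,0,0],0],[76,[0,0,0],0],[76,[0,0,0],0],[76,[0,0,0],0],[76,[0,0,0.02],0],[76,[0,0,0.05],0],[76,[0,0,0.09],0],[76,[0,0,0.13],0],[76,[-0.03,-0.03,0.15],0],[76,[-0.06,-0.06,0.15],0],[76,[-0.08,-0.09,0.15],0],[76,[-0.1,-0.12,0.15],0],[76,[-0.1,-0.16,0.15],0],[76,[-0.1,-0.2,0.15],0],[76,[-0.1,-0.24,0.15],0],[76,[-0.1,-0.28,0.15],0],[76,[-0.1,-0.32,0.15],0],[76,[-0.1,-0.36,0.15],0],[76,[-0.1,-0.4,0.15],0],[76,[-0.1,-0.4,0.15],0]]'
python3 - <<'E'
from h import *
np.set_printoptions(precision=4,suppress=True)
band=dict(carton=(.058,.075),bin=(.05,.075),pipe=(.03,.055),tee=(.083,.11),foot=(.077,.1))
for n in("side","top"):
  c=ctrl.camera(n);W=cloud(c)
  im=c["image"][140:260,190:350] if n=="side" else c["image"][190:350,60:260]
  cv2.imwrite(f"pics/{n}19.png",cv2.resize(im[:,:,::-1],None,fx=3.5,fy=3.5,interpolation=cv2.INTER_CUBIC))
  cv2.imwrite(f"pics/{n}19f.png",c["image"][:,:,::-1])
  for l in("tee","carton","bin","foot","pipe","elbow","hammer","can"):
    for o in ctrl.landmark_of(l,n)[:1]: print(n,l,toworld(c,o["point"]),round(o["confidence"],2))
    if l in band:
      a,b=band[l]
      for o in ctrl.cut_out(l,n)[:1]:
        P=W[o["region"]];P=P[np.isfinite(P[:,0])&(P[:,2]>a)&(P[:,2]<b)]
        if len(P)>5: print("   ",np.round(np.r_[np.hstack([np.array(x).ravel() for x in cv2.minAreaRect((P[:,:2]*1000).astype(np.float32))])],1),P[:,2].max())
E
```

```text
t: 38.02
tcp_pos: [0.4369, 0.004, 0.2133]
orientation: [0.002, 1.0, -0.003, 0.0]
force: [-0.2, -0.5, 0.3]
finger_gap: 0.762
side tee [0.5521 0.4104 0.0702] 0.72
    [549.7 407.   66.9  61.9  22.2] 0.09829018197861544
side carton [0.5498 0.411  0.0157] 0.89
    [549.  361.5 150.2  89.   88. ] 0.06776051531368821
side bin [ 0.5261 -0.3296 -0.0007] 0.41
    [547.4 247.3  90.9  92.3  89. ] 0.0629390343819316
side foot [0.5484 0.3328 0.0134] 0.42
    [548.8 325.8  18.7  15.6  37.6] 0.08754762613092926
side pipe [0.4765 0.3363 0.0104] 0.88
    [480.7 330.1 110.7  31.9  89.5] 0.04813520872684163
side elbow [ 0.6285  0.0825 -0.0007] 0.63
side hammer [ 0.7759 -0.1153  0.0004] 0.76
side can [ 0.739   0.1456 -0.0028] 0.97
top tee [0.5512 0.4088 0.0674] 0.61
    [554.4 410.4  65.6  60.    3.3] 0.10340120290137256
top carton [0.5499 0.4099 0.0126] 0.66
    [550.1 409.6  61.8  90.5  89.5] 0.07349291140684455
top bin [0.5489 0.2468 0.0123] 0.61
    [547.2 250.3  92.9  86.    0. ] 0.06795352016339162
top foot [0.5493 0.3337 0.0172] 0.79
top pipe [0.4782 0.3376 0.0137] 0.88
    [481.2 335.7 111.5  32.8  89. ] 0.05171190279019955
top elbow [0.6204 0.0778 0.0017] 0.63
top hammer [ 0.7736 -0.1134  0.0038] 0.56
top can [0.7367 0.1451 0.0006] 0.69
```

View pics/side19.png

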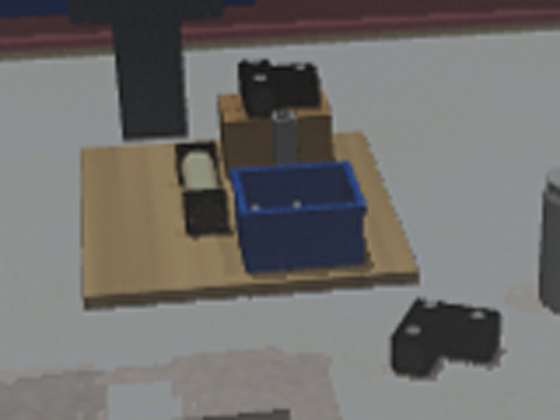

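View pics/top19.png

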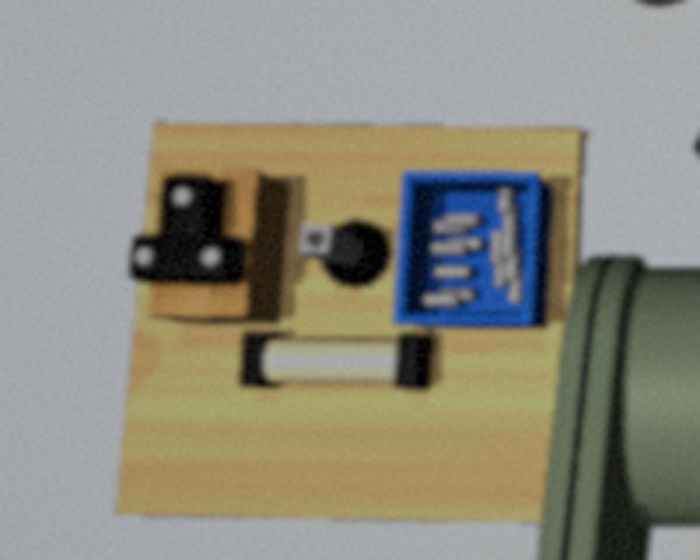

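View pics/top19f.png

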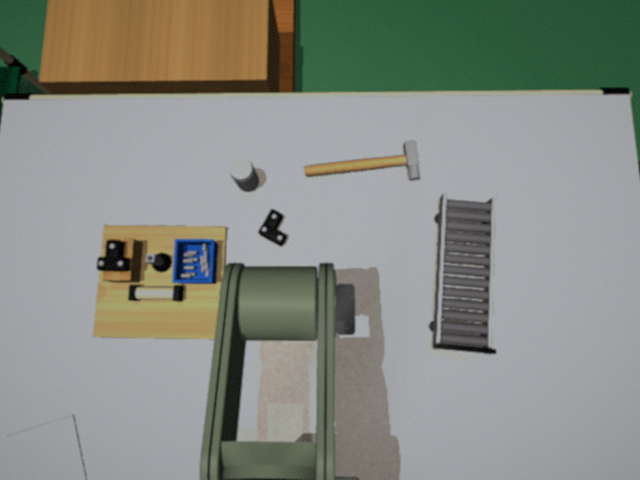

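The tee lies flat on the lid, and the foot, pipe, carton and bin are arranged as asked. The bystanders have not moved. Handing in.

```bash
python3 -c "
from station import ctrl
print(ctrl.sign_off())"
```

```text
the job is handed in; nothing more can be done
None
```

The job is done and handed in at about 38 s of the 120 s; no verdict was reported. I rolled the carton to the end stop and lifted it only there. Then I set it on the board and placed the pipe, the foot and the T-shaped joint around and on it.

At the stop the arm stalled with about 5 N, and the carton measured about -0.111 m along the lane.

These are the last measurements, from both cameras:

| Item | Measured | Allowed |
|---|---|---|
| Carton, left of bin | about 161 mm, within a few mm of level and about 1° of square | 145–175 mm, level within 15 mm, square within 0.2 rad |
| Foot, left of bin | about 84 mm, upright | 67–103 mm |
| Foot to carton | about 77 mm | 57–95 mm |
| Pipe, in front of bin | about 70 mm, within about 1° of crosswise | 45–95 mm |
| Pipe, left of bin | about 87 mm | 60–110 mm |
| Pipe to foot | about 70 mm | 53–90 mm |
| T-shaped joint from lid's middle | 2–3 mm, flat | under 15 mm |

- **Bystanders:** The L-shaped joint, hammer and can still measured where they started, within the networks' scatter of a few mm.
- **Failed grasp:** The first grip on the pipe missed without moving it. The cameras showed the fingertips about 10.5 mm above the reported tool point, where the text says 11 mm ahead of it. I used the measured value after that, and every later grasp held.
- **Disagreements:** A few network results were plainly wrong, such as one side-view "bin" found on the lane. I dropped these in favour of the other view and the depth data.

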